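# Hold the alloy box unlocked with its sticky key

### The arm

A 6-joint arm with a two-finger parallel gripper is mounted at the origin on the work surface. World frame = base frame: x ahead of the robot, y to its left, z up, the work surface at z = 0. Lengths are in m, angles in degrees, forces in N, time in s.
With the tool pointing down it reaches from about 0.25 to 0.725 m from the base axis. Payload 9.7 kg.
Tool frame: the origin (TCP) lies midway between the tips of the shut fingers; the grasp point (between the pads) lies 19 mm behind it; z points along the fingers, y is the line along which they close (so a half turn about z gives the same grasp; the last joint's range is limited). The gripper opens to 85 mm and grips with 20 to 120 N. Pads are 22 mm wide; open, the fingers measure 114 mm over their backs; the gripper's body (76 mm by 85 mm) begins 54 mm behind the grasp point. The pads swing forward as they close: fully open they stand 13 mm farther back than shut.
Start: joints at [65.26, 4.979, 10.078, 95.1, 0, 90], TCP at [0.23, 0.5, 0.231] pointing down, gripper open.
Joint ranges: [-179.16, 179.16], [-48.56, 103.87], [-65.8, 70.77], [-126.05, 130.52], [-82.76, 87.17], [-180, 180]. Speed limits (degrees/s): [127.2, 127.2, 147.25, 180, 180, 180].

### API

Orientations are given as [roll, pitch, yaw] about the fixed x, y, z axes, in that order (R = Rz(yaw) Ry(pitch) Rx(roll)).
In Python, from workcell import * gives the robot as it stands.
- The arm moves only by the tool servo_tool, never from a script. Its argument "moves" is a list of rows, each a list of 4 numbers: the shift along the world's x, y, z in shares of 80 cm (1.0 is 80 cm), then the turn about the world's z in fractions of the full range, 1 being pi rad. A call has 1 to 20 rows; each row is the pose to reach, as a shift and turn from the pose commanded when the call began; what a row does not reach only later rows make up. A row lasts 1/12 s, in which the tool goes at most 41.7 mm and 7.16 degrees, less where a joint would pass 70% of its speed; a pose out of reach is approached as far as the arm can. Shift and turn numbers lie between -1 and 1, and a call with a number outside is refused. A call with a gripper value outside its range is refused whole. "claw" is the closure, from 0 (fully open) to 1 (shut), set as the call begins (left out, the last holds). The fingers move at their own pace and stop on an object; "force" is the grip in N (left out, the last holds). Time passes only in rows, so rows that repeat a pose let the fingers close. It gives the time, the measured TCP pose, the force, the opening and the grip force at its end, in the units of the state.
- get_obs(): the state, without advancing time (a new reading comes with each control period).
- camera(name): name is "side" or "top" or "wrist"; returns the picture (480x640x3 uint8, red, green, blue); there is no depth.
- get_calibration(name): a dict with "fx", "fy", "cx", "cy" (pixels), "rvec" (rotation vector, rad) and "tvec" (3), from world to camera coordinates, as OpenCV has them; the wrist camera has in their place "tool_from_camera" (4x4, takes a point from camera to tool coordinates, whose origin is the TCP and whose axes are the flange's). Camera axes: x right, y down, z forward; pixel columns grow to the right and rows downward; lengths in m; the calibration is good to about 2 mm. A picture is of the moment at which its call begins: read the wrist's pose just before it. get_calibration takes no time and is no camera call.
- job_done(): hands the job in; it is judged then, once.
The state is a dict: "time": time; "q": joint angles; "qd": joint speeds; "joint_efforts": joint torques, N m; "ee_pos": TCP position; "tcp_rot": TCP orientation; "wrist_force": force on the tool from outside, world axes, zero at the start; "torque": the same for the moment, N m; "opening": finger opening in m; "grasp_force": force on a finger pad.
Only numpy, scipy, OpenCV 4.12 (cv2) and the standard library are available. Lean on these libraries where they do the work, as an engineer would, in place of code of your own. Each camera call takes 0.05 s, during which the arm holds its last target. There are 200 camera calls.

### The job

Draw the blue-headed key straight up out of the slotted rack, push it into the lock on top of the alloy box and work it to and fro past the two sticky pins until it is fully home, and only then turn it a quarter clockwise up to its stop. The lock springs back, so finish while still holding the key home and turned, with the bolt drawn. Leave the other two keys, the bowl and the plaster model where they are.

Things in the scene. Friction and masses are not known exactly. Their poses are not given: they have to be found in the camera images.
- key_blue: The blue-headed steel key (the box's key), loose, 45 g, blade down in a slot of the rack. Blade 14 mm wide (y), 5 thick (x), 40 long; flat plastic head 34 wide (y), 8 thick (x), 38 tall. Origin at the middle of the tip, z up the key: shoulder (underside of the head) at z = 40 mm, top at 78. Both faces and both edges are alike: it may go in turned half round.
- key_blue_tip (a point): Middle of the blue key's tip: the same point and axes as its body. The last 8 mm of the blade taper to a tip 6 mm (y) by 2 mm (x).
- key_green: Green-headed key of the same shape, in another slot of the rack; stays there. Origin at its tip.
- key_orange: Orange-headed key of the same shape, in another slot of the rack; stays there. Origin at its tip.
- rack: Fixed plywood key rack, 46 (x) x 170 (y) x 50 mm tall, dark foot 60 x 184 x 6 mm; origin under its centre. Three slots in its top at y = -55, 0, +55 mm, each 6.4 (x) by 15.6 (y), 46 deep. Keys stand in them on their shoulders, tips 10 mm above the table, axes as the rack's (the blue one in any slot): only the heads show, 38 mm above the rack.
- alloy_box: Fixed alloy box, 220 (x) x 200 (y) x 100 mm tall; origin under its centre, x away from the robot at yaw 0 (it stands at yaw 0.25 to 0.95). Grey front deck (x below 0) with the lock in it; white lid (x above 0), 2 mm higher, with a steel keeper at x = 18 to 30 mm, 11 mm above the deck. A flat brass bolt, 12 mm wide, 6.5 tall, lies on the deck from x = -12 mm into the keeper.
- lock_mouth (a point): Centre of the keyhole in the lock's top face: 100 mm above the table, 55 mm to -x of the box's centre, axis vertical. Round brass face 36 mm across in a blue ring; black slot 15.6 mm along the point's y, 6.4 along its x, 44 deep; a white mark at +y. The point turns with the lock; at rest its axes are the box's. Fully home: the key's shoulder on the face, tip 40 mm deep.
- pins (a joint): How far the key's tip has pushed the pins down (m): 0 until the tip is 14 mm deep, 0.026 fully home; light spring, 1 to 3 N. Two sticky pins stop the tip at about 20 and 29 mm depth, however hard it is pushed straight. Pressed lightly, the first gives when the lock is twisted 0.15 to 0.27 rad clockwise, the second when it is twisted as much anticlockwise.
- lock (a joint): Turn of the lock (rad): 0 at rest, grows clockwise seen from above, stop at 1.60 (a quarter). Springs back to 0 (0.13 N m at the quarter). Until the tip is some 37 mm deep it gives only about 0.3 either way and must not be forced; then it turns freely. The key has about 0.1 rad of play in the slot, so it must be turned that much further than the lock.
- bolt (a joint): Travel of the brass bolt towards the robot (m), drawn by the lock alone: 0 shut, 0.016 at the quarter turn.
- bowl: Loose blue porcelain bowl, 110 mm across, 55 mm tall, upright; a bystander. Origin under its centre.
- model: Loose plaster dental model, 60 x 70 mm, 30 mm tall; a bystander. Origin under its centre.
Not all that is in view belongs to the job. What is shaped like the key_blue but brown or pink is not meant.

How it is judged (in metres and radians):
On the way, in this order (a step that is already met when the one before it is completed fails the run):
1. the blue key is drawn up clear of the rack (z of key_blue_tip in the frame of rack above 0.052 m), for 0.1 s.
2. the blue key is fully home in the lock, not yet turned (z of key_blue_tip in the frame of lock_mouth below -0.036 m and horizontal distance between key_blue_tip and lock_mouth below 0.005 m and value of joint lock below 0.6 rad), for 0.1 s.
At the end, for the whole second after the job is handed in: Blue key home (tip 36+ mm below the lock face, within 5 mm of its axis, upright within 0.15 rad), lock turned clockwise 1.35+ rad, bolt drawn 12+ mm, fingers holding the key (3+ N); other keys, bowl and model within 20 mm of where they were (z of key_blue_tip in the frame of lock_mouth below -0.036 m and horizontal distance between key_blue_tip and lock_mouth below 0.005 m and value of joint lock above 1.35 rad and contact force between the fingers and key_blue above 3 N and angle between key_blue's own z axis and vertical below 0.15 rad and value of joint bolt above 0.012 m and distance of each of key_green, key_orange, bowl, model from where it was at the start of the episode below 0.02 m); the arm keeps its last pose, push and grip.
It fails at once if the lock is forced round before the key is home (value of joint lock above 0.6 rad and z of key_blue_tip in the frame of lock_mouth above -0.033 m).
It fails at once if the green key is disturbed (moved more than 20 mm) (distance of key_green from where it was at the start of the episode above 0.02 m).
It fails at once if the orange key is disturbed (moved more than 20 mm) (distance of key_orange from where it was at the start of the episode above 0.02 m).
It fails at once if the bowl is disturbed (moved more than 20 mm) (distance of bowl from where it was at the start of the episode above 0.02 m).
It fails at once if the plaster model is disturbed (moved more than 20 mm) (distance of model from where it was at the start of the episode above 0.02 m).
It also fails if it takes over 48 s, if anything falls off the work surface, if the arm or the gripper's body presses on something with over 40 N, if the wrist force passes 120 N, or if a joint passes its speed limit or range.

## Working session

There is one attempt and no reset: what is moved stays moved. The work goes in short steps, Python scripts to look and compute and a tool call to move; the robot and the scene stay as the last step left them, time stands still between calls to the robot, and variables do not carry over. Pictures are saved under pics/ and viewed, at most 10 in all, crops included, and the job is handed in when it is done.

Besides the shell and the picture viewer there is one more tool, called after "Emit:" as a command line: name --pt "numbers of a row" for each row, then --argument value for the rest. servo_tool: Moves the arm, as the interface text tells. Its arguments: {"type":"object","properties":{"moves":{"type":"array","items":{"type":"array","items":{"type":"number"}}},"claw":{"type":"number"},"force":{"type":"number"}},"required":["moves"]}

```bash
mkdir -p pics; cat > h.py <<'E'
from workcell import *
import numpy as np, cv2
from scipy.spatial.transform import Rotation as R
def ray(name,uv,pose=None):
    c=get_calibration(name); d=np.array([(uv[0]-c['cx'])/c['fx'],(uv[1]-c['cy'])/c['fy'],1.])
    if name=='wrist':
        o=pose or get_obs(); Rt=R.from_euler('xyz',o['tcp_rot'],degrees=True).as_matrix(); T=np.array(c['tool_from_camera'])
        return Rt@T[:3,3]+np.array(o['ee_pos']), Rt@T[:3,:3]@d
    r=cv2.Rodrigues(np.array(c['rvec'],float))[0]; t=np.array(c['tvec'],float).ravel()
    return -r.T@t, r.T@d
def at(name,uv,z,pose=None):
    o,d=ray(name,uv,pose); return o+d*(z-o[2])/d[2]
def proj(name,p):
    c=get_calibration(name); r=cv2.Rodrigues(np.array(c['rvec'],float))[0]; q=r@np.array(p)+np.array(c['tvec']).ravel()
    return c['fx']*q[0]/q[2]+c['cx'],c['fy']*q[1]/q[2]+c['cy']
E
python3 - <<'E'
from h import *
for n in ['top','side','wrist']: cv2.imwrite(f'pics/{n}0.png',camera(n)[:,:,::-1])
o=get_obs(); print(o)
E
```

```text
{'time': 0.15, 'q': array([6.52607828e+01, 5.00328947e+00, 1.00463287e+01, 9.50992529e+01,
       6.63904613e-04, 8.99980220e+01]), 'qd': array([-0.01515168,  0.02682157,  0.10420558,  0.00849278,  0.00069915,
       -0.08759642]), 'joint_efforts': array([ 6.82486425e-04, -5.20759606e+01,  4.65045619e+01,  1.38405382e-02,
        3.78832112e-05,  4.55574394e-06]), 'ee_pos': array([0.23009694, 0.49937389, 0.23076436]), 'tcp_rot': array([-1.79943786e+02, -6.65844986e-04,  1.55262760e+02]), 'wrist_force': array([-0.41751526, -0.02939993, -0.85777309]), 'torque': array([-0.02124108, -0.00230057, -0.01587984]), 'grasp_force': 0.0, 'opening': 0.08535303674235656}
```

View pics/top0.png

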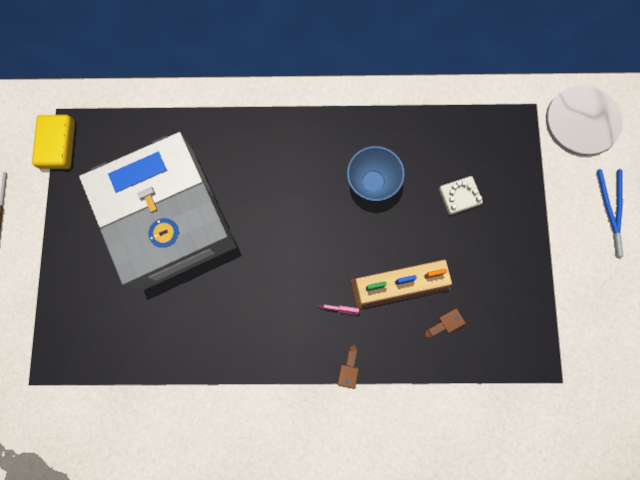

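View pics/side0.png

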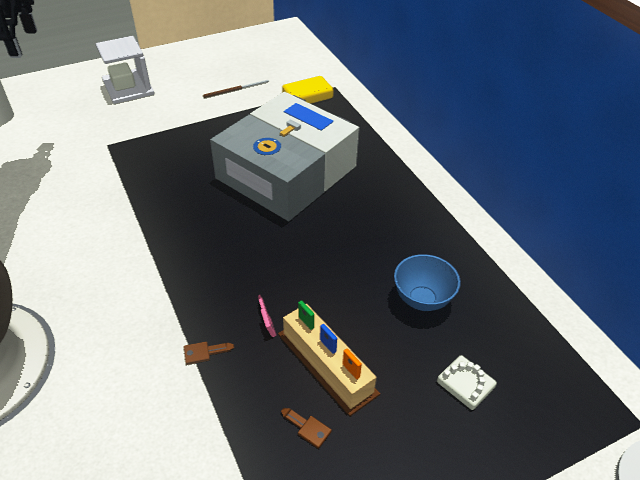

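Top view: the rack holds green (376,286), blue (406,279) and orange (437,273). Decoys are brown at (350,367) and (446,322), and pink at (340,309). The lock is at (163,233). The blue head in the middle slot fits the description, so I'll confirm it in an enlarged crop.

```bash
python3 - <<'E'
from h import *
im=cv2.imread('pics/top0.png')
a=cv2.resize(im[250:320,346:460],None,fx=7,fy=7,interpolation=cv2.INTER_CUBIC)[:, :798]
b=im[180:270,110:242]; 
cv2.imwrite('pics/c1.png',a)
s=cv2.imread('pics/side0.png')
cv2.imwrite('pics/c2.png',np.hstack([cv2.resize(im[205:260,135:190],(400,400),interpolation=cv2.INTER_CUBIC),cv2.resize(s[290:390,275:375],(400,400),interpolation=cv2.INTER_CUBIC)]))
hsv=cv2.cvtColor(im,cv2.COLOR_BGR2HSV)
def blob(lo,hi,box):
    m=np.zeros(im.shape[:2],np.uint8);x0,y0,x1,y1=box
    m[y0:y1,x0:x1]=cv2.inRange(hsv,lo,hi)[y0:y1,x0:x1]
    c=max(cv2.findContours(m,0,2)[0],key=cv2.contourArea);return cv2.minAreaRect(c)
for n,lo,hi,box in [('blue',(100,120,60),(130,255,255),(346,250,460,320)),('green',(45,100,40),(85,255,255),(346,250,460,320)),('orange',(5,200,150),(18,255,255),(420,255,460,290)),('ring',(100,120,60),(130,255,255),(135,205,190,260)),('face',(10,120,100),(30,255,255),(149,220,178,247))]:
    r=blob(lo,hi,box); z=.088 if n in('blue','green','orange') else .1
    print(n,r,at('top',r[0],z))
E
```

```text
blue ((405.48077392578125, 279.4038391113281), (4.510671138763428, 20.003847122192383), 78.69007110595703) [ 0.50460077 -0.23085426  0.088     ]
green ((375.6411437988281, 285.6352844238281), (4.989400386810303, 19.849138259887695), 77.47119140625) [ 0.49390346 -0.17798592  0.088     ]
orange ((436.4706115722656, 272.38238525390625), (3.8805696964263916, 17.70509910583496), 75.96376037597656) [ 0.5167279  -0.28599407  0.088     ]
ring ((165.2640380859375, 233.46881103515625), (23.29959487915039, 29.45506477355957), 24.22774314880371) [0.58820033 0.19492488 0.1       ]
face ((163.0, 232.0), (18.0, 18.0), 90.0) [0.59091402 0.19911373 0.1       ]
```

View pics/c1.png

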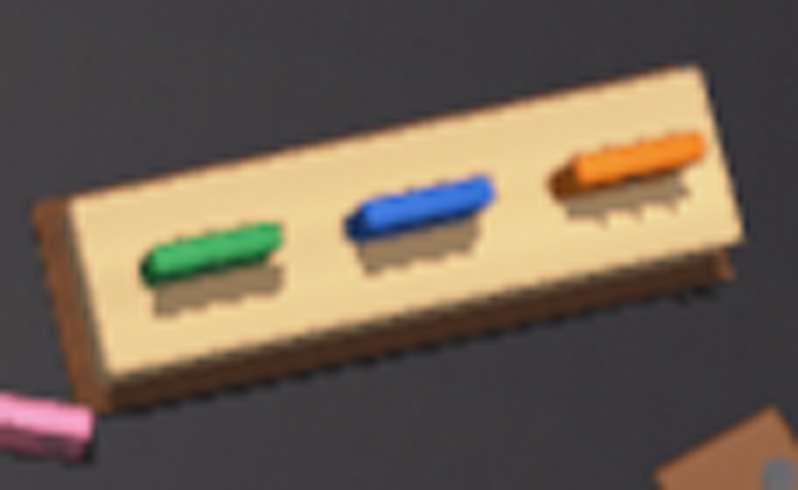

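View pics/c2.png

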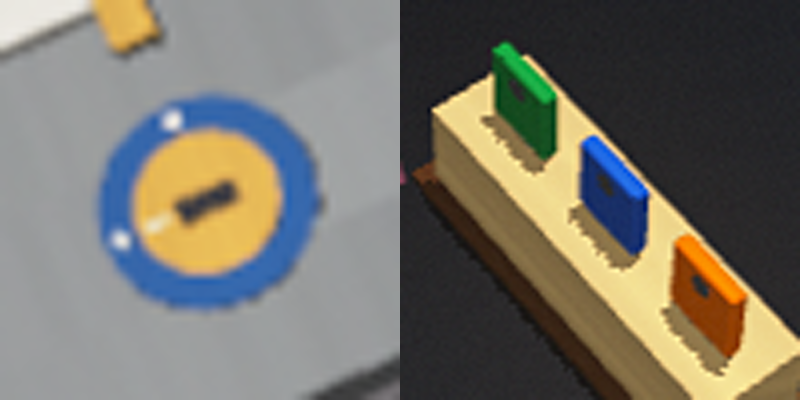

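The crop confirms the blue head in the middle slot, from crop (365,215) to (490,188). The rack yaw is about 0.21 rad and the slot yaw about 0.38. First I'll make a small move to learn the sign of the last joint.

The rows are not in the units I measure in: shifts go in shares of 80 cm and turns go in shares of pi rad. I convert before sending: -8 cm / 80 = -0.1, -4 cm / 80 = -0.05, -0.1 rad / 3.1416 = -0.0318.

Emit:
servo_tool --pt "0.0125 -0.05 0 -0.0318" --pt "0.025 -0.1 0 -0.0318"

```text
time: 0.32
ee_pos: [0.2498, 0.4193, 0.2295]
tcp_rot: [-179.8, 0.0, 149.3]
wrist_force: [0.8, -1.8, 0.8]
opening: 0.0855
grasp_force: 0.0
```

```bash
python3 - <<'E'
from h import *
o=get_obs();print(o['time'],o['q'],o['tcp_rot'],o['ee_pos']);print(get_calibration('wrist'))
E
```

```text
0.3167 [ 5.92180538e+01 -3.35636116e+00  1.44273867e+00  9.49718609e+01
 -1.73042980e-03  8.98692619e+01] [-1.79827235e+02  1.33621046e-03  1.49348797e+02] [0.24978872 0.41930802 0.22945874]
{'fx': 337.5831120779768, 'fy': 337.5831120779768, 'cx': 317.94432307358755, 'cy': 238.45568813470692, 'tool_from_camera': array([[-2.01675528e-04, -9.57812554e-01, -2.87393581e-01,
         7.33040452e-02],
       [ 9.99999474e-01,  9.57370674e-05, -1.02080772e-03,
        -5.04195667e-04],
       [ 1.00525667e-03, -2.87393636e-01,  9.57812032e-01,
        -1.42258281e-01],
       [ 0.00000000e+00,  0.00000000e+00,  0.00000000e+00,
         1.00000000e+00]])}
```

Converted, -65.1 cm / 80 = -0.8138, 25.3 cm / 80 = 0.3163, 2.31 rad / 3.1416 = 0.7353.

Emit:
servo_tool --pt "0.0163 -0.0425 0 0.0382" --pt "0.0325 -0.085 0 0.0764" --pt "0.0488 -0.1275 0 0.1146" --pt "0.0663 -0.17 0 0.1528" --pt "0.0825 -0.2125 0 0.191" --pt "0.0988 -0.255 0 0.2292" --pt "0.115 -0.2975 0 0.2674" --pt "0.1325 -0.34 0 0.3056" --pt "0.1488 -0.3825 0 0.3438" --pt "0.165 -0.425 0 0.382" --pt "0.1813 -0.4675 0 0.4202" --pt "0.1988 -0.51 0 0.4584" --pt "0.215 -0.5525 0 0.4966" --pt "0.2313 -0.595 0 0.5348" --pt "0.2475 -0.6375 -0.0125 0.573" --pt "0.2638 -0.68 -0.025 0.6112" --pt "0.2813 -0.7225 -0.05 0.6494" --pt "0.2975 -0.765 -0.0625 0.6875" --pt "0.3138 -0.8125 -0.075 0.7257" --pt "0.3163 -0.8138 -0.0875 0.7353"

```text
time: 1.98
ee_pos: [0.5038, -0.2343, 0.1615]
tcp_rot: [-179.9, -0.1, -85.1]
wrist_force: [0.1, 0.6, -0.4]
opening: 0.0855
grasp_force: 0.0
```

Emit:
servo_tool --pt "0 0 0 0" --pt "0 0 0 0" --pt "0 0 0 0"

```text
time: 2.23
ee_pos: [0.5029, -0.2313, 0.1611]
tcp_rot: [180.0, 0.0, -85.5]
wrist_force: [0.7, -0.3, 1.2]
opening: 0.0851
grasp_force: 0.0
```

```bash
python3 - <<'E'
from h import *
o=get_obs();print(o['time'],o['q'],o['tcp_rot'],o['ee_pos'])
im=camera('wrist')[:,:,::-1].copy();cv2.imwrite('pics/w1.png',im)
hsv=cv2.cvtColor(im,cv2.COLOR_BGR2HSV)
for lo,hi in [((100,120,60),(130,255,255)),((45,100,40),(85,255,255)),((5,200,120),(15,255,255))]:
    m=cv2.inRange(hsv,lo,hi);
    for c in sorted(cv2.findContours(m,0,2)[0],key=cv2.contourArea)[-2:]: r=cv2.minAreaRect(c);print(r,at('wrist',r[0],.088,o))
E
```

```text
2.2333 [-2.47030461e+01  4.64320090e+00  1.95281804e+00  8.73679330e+01
  1.18324701e-02 -1.19187597e+02] [ 1.79954859e+02  3.87689951e-02 -8.55154706e+01] [ 0.50286522 -0.23125976  0.16112988]
((311.8118591308594, 228.1188201904297), (32.6372184753418, 11.144416809082031), 84.2894058227539) [ 0.50756424 -0.24705955  0.088     ]
((61.0, 266.0), (130.0, 122.0), 90.0) [ 0.67613467 -0.2071073   0.088     ]
((323.328857421875, 308.4386291503906), (61.05495071411133, 12.262700080871582), 85.76361083984375) [ 0.49512494 -0.18891038  0.088     ]
((295.0, 147.5), (5.0, 0.0), -90.0) [ 0.52163099 -0.29748424  0.088     ]
((303.5810852050781, 162.48648071289062), (53.42966842651367, 12.494322776794434), 80.53767395019531) [ 0.51576555 -0.28888579  0.088     ]
```

View pics/w1.png

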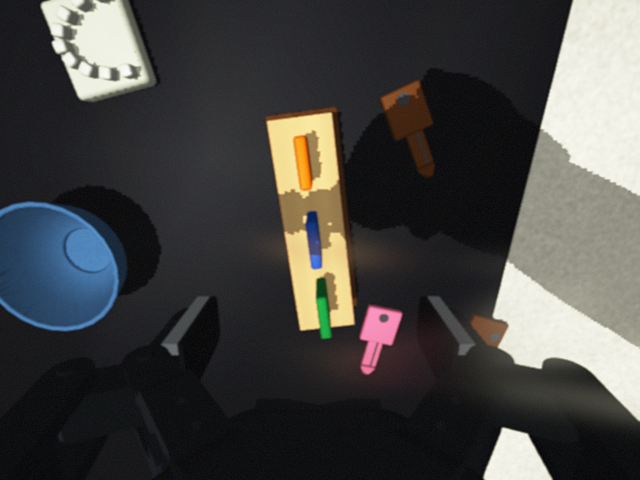

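The wrist view shows blue in the middle slot, about (314,240), with green at (324,308) and orange at (303,162). I'll fit the rack pose to all three head silhouettes.

```bash
cat >> h.py <<'E'
from scipy.optimize import least_squares
def pw(P,o):
    c=get_calibration('wrist'); Rt=R.from_euler('xyz',o['tcp_rot'],degrees=True).as_matrix(); T=np.array(c['tool_from_camera'])
    q=(((np.array(P)-o['ee_pos'])@Rt)-T[:3,3])@T[:3,:3]
    return np.c_[c['fx']*q[:,0]/q[:,2]+c['cx'],c['fy']*q[:,1]/q[:,2]+c['cy']]
def cen(p):
    h=cv2.convexHull(np.float32(p)); m=cv2.moments(h); return np.array([m['m10'],m['m01']])/m['m00']
E
python3 - <<'E'
from h import *
o=get_obs(); im=cv2.imread('pics/w1.png'); t=cv2.imread('pics/top0.png')
rg=[((105,110,20),(130,255,255)),((50,100,15),(85,255,255)),((5,205,60),(15,255,255))]
def meas(im,box):
    x0,y0,x1,y1=box; hsv=cv2.cvtColor(im,cv2.COLOR_BGR2HSV); out=[]
    for lo,hi in rg:
        m=np.zeros(im.shape[:2],np.uint8); m[y0:y1,x0:x1]=cv2.inRange(hsv,lo,hi)[y0:y1,x0:x1]
        c=max(cv2.findContours(m,0,2)[0],key=cv2.contourArea); print(cv2.boundingRect(c)); out.append(cen(c[:,0]+0.))
    return np.array(out)
mw=meas(im,(270,120,350,345)); mt=meas(t,(346,250,455,300))
def pred(v):
    W=[];T=[]
    for s in (0,.055,-.055):
        P=np.array([[x,s+y,z] for x in(-.004,.004) for y in(-.017,.017) for z in(.05,.088)])@R.from_euler('z',v[2]).as_matrix().T+[v[0],v[1],0]
        W.append(cen(pw(P,o))); T.append(cen([proj('top',p) for p in P]))
    return np.array(W),np.array(T)
for n in (0,1,2):
    f=lambda v:np.r_[(pred(v)[0]-mw).ravel()*(n!=1),(pred(v)[1]-mt).ravel()*(n!=0)*2]
    r=least_squares(f,[.505,-.231,.2],diff_step=1e-3); print(r.x,np.round(r.fun,1))
E
```

```text
(306, 212, 13, 33)
(317, 278, 15, 62)
(294, 136, 18, 53)
(396, 276, 20, 8)
(366, 282, 20, 9)
(425, 269, 21, 9)
[ 0.50614843 -0.23741081  0.19631894] [ 1.2  7.1 -0.9 -7.  -0.3 -0.8  0.   0.   0.   0.   0.   0. ]Traceback (most recent call last):
  File "<stdin>", line 19, in <module>
    return func(*args, **kwargs)
    result = trf(vector_fun.fun, vector_fun.jac, x0, f0, J0, lb, ub, ftol, xtol,
                 gtol, max_nfev, x_scale, loss_function, tr_solver,
                 tr_options.copy(), verbose, callback=callback_wrapped)
    return trf_no_bounds(
        fun, jac, x0, f0, J0, ftol, xtol, gtol, max_nfev, x_scale,
        loss_function, tr_solver, tr_options, verbose, callback=callback)
    J = jac(x)
    self._update_jac()
    ~~~~~~~~~~~~~~~~^^
    self.J = self.jac_wrapped(xp_copy(self.x), f0=self.f)
             ~~~~~~~~~~~~~~~~^^^^^^^^^^^^^^^^^^^^^^^^^^^^
    J, dct = approx_derivative(
             ~~~~~~~~~~~~~~~~~^
        self.fun,
        ^^^^^^^^^
    ...<2 lines>...
        **self.finite_diff_options,
        ^^^^^^^^^^^^^^^^^^^^^^^^^^^
    )
    ^
    J, _nfev =
[... 233 characters left out ...]
mf)
                             ^^^
    df = [f_eval - f0 for f_eval in f_evals]
                                    ^^^^^^^
    f = np.atleast_1d(self.fun(x, *self.args, **self.kwargs))
                      ~~~~~~~~^^^^^^^^^^^^^^^^^^^^^^^^^^^^^^
    return np.atleast_1d(self.fun(x))
                         ~~~~~~~~^^^
    return self.f(x, *self.args, **self.kwargs)
           ~~~~~~^^^^^^^^^^^^^^^^^^^^^^^^^^^^^^
  File "<stdin>", line 18, in <lambda>
  File "<stdin>", line 15, in pred
  File "h.py", line 14, in proj
    c=get_calibration(name); r=cv2.Rodrigues(np.array(c['rvec'],float))[0]; q=r@np.array(p)+np.array(c['tvec']).ravel()
ValueError: time passes only in moves, steps and waits
```

```bash
sed -i 's/^from workcell import \*/import workcell\nfrom workcell import *\nimport functools\nget_calibration=functools.lru_cache(workcell.get_calibration)/' h.py
cat > fit.py <<'E'
from h import *
import sys
o=get_obs(); im=cv2.imread('pics/w1.png'); t=cv2.imread('pics/top0.png')
rg=[((100,90,15),(135,255,255)),((50,100,15),(85,255,255)),((5,205,60),(15,255,255))]
def meas(im,box):
    x0,y0,x1,y1=box; hsv=cv2.cvtColor(im,cv2.COLOR_BGR2HSV); out=[]
    for lo,hi in rg:
        m=np.zeros(im.shape[:2],np.uint8); m[y0:y1,x0:x1]=cv2.inRange(hsv,lo,hi)[y0:y1,x0:x1]
        m=cv2.morphologyEx(m,cv2.MORPH_CLOSE,np.ones((5,5)))
        c=max(cv2.findContours(m,0,2)[0],key=cv2.contourArea); print(cv2.boundingRect(c)); out.append(cen(c[:,0]+0.))
    return np.array(out)
mw=meas(im,(270,120,350,345)); mt=meas(t,(346,250,455,300))
def pred(v):
    W=[];T=[]
    for s in (0,.055,-.055):
        P=np.array([[x,s+y,z] for x in(-.004,.004) for y in(-.017,.017) for z in(.05,.088)])@R.from_euler('z',v[2]).as_matrix().T+[v[0],v[1],0]
        W.append(cen(pw(P,o))); T.append(cen([proj('top',p) for p in P]))
    return np.array(W),np.array(T)
for n in (0,1,2):
    f=lambda v:np.r_[(pred(v)[0]-mw).ravel()*(n!=1),(pred(v)[1]-mt).ravel()*(n!=0)*2]
    r=least_squares(f,[.505,-.231,.2],diff_step=1e-3); print(r.x,np.round(r.fun,1))
E
python3 fit.py
```

```text
(306, 212, 15, 57)
(317, 278, 15, 62)
(294, 136, 18, 53)
(396, 275, 20, 9)
(366, 282, 20, 9)
(425, 269, 21, 9)
[ 0.50572781 -0.23482197  0.19618063] [ 0.5 -0.8 -0.7 -3.9  0.1  3.5  0.   0.   0.   0.   0.   0. ]
[ 0.5069472  -0.23346048  0.20324348] [-0.   0.  -0.  -0.  -0.   0.  -0.5  0.2  0.3 -0.1  0.2 -0.1]
[ 0.50620749 -0.23426836  0.1982878 ] [-0.3 -0.1 -1.2 -3.4 -0.8  4.3  0.4  1.   1.1  0.4  1.2  1. ]
```

Converted, -10.4 cm / 80 = -0.13, -10 cm / 80 = -0.125, 0.12 rad / 3.1416 = 0.0382.

Emit:
servo_tool --pt "0.0044 -0.0031 -0.025 0.0382" --pt "0.0044 -0.0031 -0.0625 0.0382" --pt "0.0044 -0.0031 -0.1 0.0382" --pt "0.0044 -0.0031 -0.125 0.0382" --pt "0.0044 -0.0031 -0.13 0.0382" --pt "0.0044 -0.0031 -0.13 0.0382"

```text
time: 2.78
ee_pos: [0.5062, -0.2328, 0.0572]
tcp_rot: [180.0, 0.0, -78.5]
wrist_force: [0.0, -0.3, 0.5]
opening: 0.0853
grasp_force: 0.0
```

Emit:
servo_tool --pt "0 0 0 0" --pt "0 0 0 0" --pt "0 0 0 0" --pt "0 0 0 0" --pt "0 0 0 0" --pt "0 0 0 0" --pt "0 0 0 0" --pt "0 0 0 0" --claw 1 --force 50

```text
time: 3.45
ee_pos: [0.5068, -0.2341, 0.0576]
tcp_rot: [-180.0, -0.0, -78.5]
wrist_force: [-0.3, -1.0, 3.5]
opening: 0.007
grasp_force: 49.9
```

Converted, 13 cm / 80 = 0.1625, 11 cm / 80 = 0.1375.

Emit:
servo_tool --pt "0 0 0.0125 0" --pt "0 0 0.0313 0" --pt "0 0 0.0625 0" --pt "0 0 0.1 0" --pt "0 0 0.1375 0" --pt "0 0 0.1625 0" --pt "0 0 0.1625 0" --pt "0 0 0.1625 0"

```text
time: 4.12
ee_pos: [0.5072, -0.2342, 0.1888]
tcp_rot: [-179.9, -0.1, -78.5]
wrist_force: [0.3, -0.2, -0.8]
opening: 0.0074
grasp_force: 49.6
```

```bash
python3 - <<'E'
from h import *
o=get_obs();print(o['time'],o['q'],o['tcp_rot'],o['ee_pos'],o['wrist_force'],o['opening'])
im=camera('wrist')[:,:,::-1].copy();cv2.imwrite('pics/w2.png',im)
s=camera('side')[:,:,::-1].copy();cv2.imwrite('pics/s2.png',s)
u,v=map(int,proj('side',o['ee_pos']));print(u,v)
a=cv2.resize(im[200:480,200:440],(480,560));b=cv2.resize(s[max(0,v-60):v+80,max(0,u-40):u+40],(320,560))
cv2.imwrite('pics/c3.png',np.hstack([a,b]))
E
```

```text
4.1167 [-2.47903020e+01  5.34248811e+00  5.74880388e+00  9.02685746e+01
  1.62754868e-03 -1.26264369e+02] [-1.79887977e+02 -8.01632166e-02 -7.85260089e+01] [ 0.50719843 -0.23424549  0.18875445] [ 0.25613729 -0.21116804 -0.75521228] 0.007357370802771656
330 287
```

View pics/c3.png

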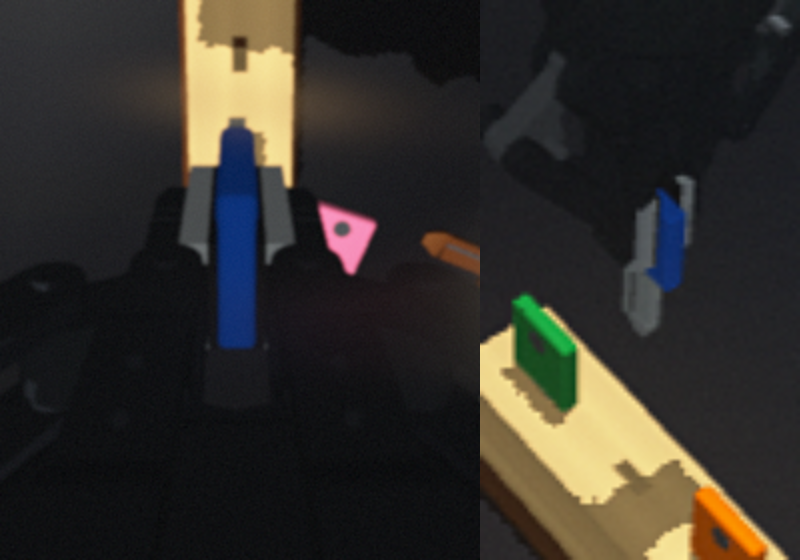

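The blue key is held upright and clear of the rack, and the middle slot is empty. Next I'll carry it just past the lock so the wrist camera sees the lock unobstructed.

Converted, 48.9 cm / 80 = 0.6113, 6.2 cm / 80 = 0.0775, 0.178 rad / 3.1416 = 0.0567.

Emit:
servo_tool --pt "0.0038 0.025 0 0.0064" --pt "0.01 0.0688 0 0.0127" --pt "0.015 0.1188 0 0.0191" --pt "0.0213 0.1688 0 0.0255" --pt "0.0275 0.2188 0 0.0318" --pt "0.0338 0.2688 0 0.0382" --pt "0.04 0.3188 0 0.0446" --pt "0.0463 0.3688 0 0.0509" --pt "0.0525 0.4188 0 0.0567" --pt "0.0588 0.4688 0 0.0567" --pt "0.065 0.5188 0 0.0567" --pt "0.0725 0.5625 0 0.0567" --pt "0.0763 0.5938 0 0.0567" --pt "0.0775 0.6113 0 0.0567" --pt "0.0775 0.6113 0 0.0567" --pt "0.0775 0.6113 0 0.0567" --pt "0.0775 0.6113 0 0.0567"

```text
time: 5.63
ee_pos: [0.5685, 0.2539, 0.1868]
tcp_rot: [179.9, -0.0, -68.4]
wrist_force: [0.2, -0.7, 0.0]
opening: 0.0074
grasp_force: 49.5
```

```bash
python3 - <<'E'
from h import *
o=get_obs();print(o['time'],o['q'],o['tcp_rot'],o['ee_pos'])
im=camera('wrist')[:,:,::-1].copy();cv2.imwrite('pics/w3.png',im)
# key head top in tool frame, from w2 pixels
c=get_calibration('wrist');T=np.array(c['tool_from_camera'])
for uv in [(318.5,297.5),(318.5,372.5)]:
    d=T[:3,:3]@[(uv[0]-c['cx'])/c['fx'],(uv[1]-c['cy'])/c['fy'],1]; p=T[:3,3]; print(p+d*(-.0304-p[2])/d[2])
print(pw([[.591,.199,.1]],o))
cv2.imwrite('pics/c4.png',cv2.resize(im[60:360,120:520],(800,600),interpolation=cv2.INTER_CUBIC))
E
```

```text
5.6333 [ 2.40730350e+01  1.45279512e+01  1.60018493e+01  9.15425432e+01
 -1.89040226e-02 -8.75665858e+01] [ 1.79932219e+02 -2.18015209e-02 -6.83603549e+01] [0.56845975 0.25386035 0.18680018]
[ 0.01722129  0.00083329 -0.0304    ]
[-0.01514621  0.00084203 -0.0304    ]
[[315.685325   159.57305557]]
```

View pics/c4.png

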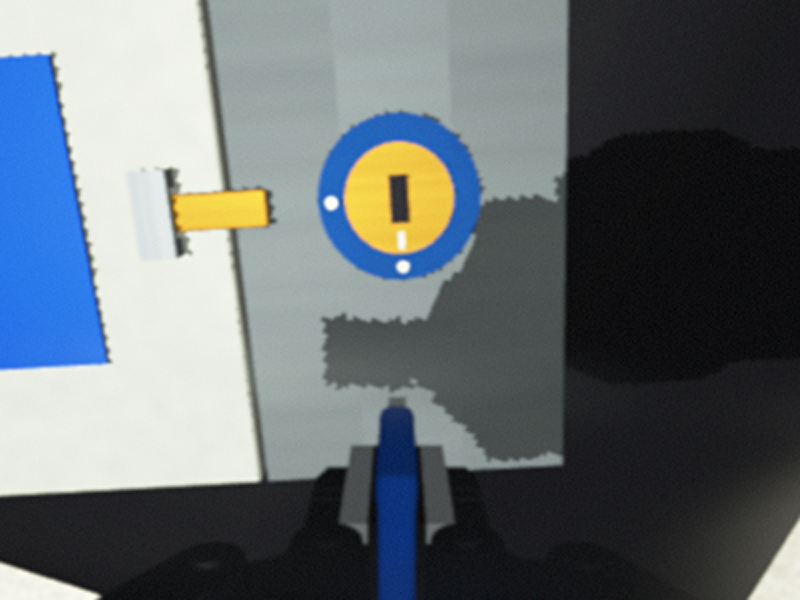

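The slot centre is at crop (399.5,198.5), i.e. image (319.7,159.2). The slot, mark and dot line leans about 3.4° and the bolt agrees.

```bash
python3 - <<'E'
from h import *
o=get_obs(); g=lambda u,v,z=.1:at('wrist',(120+u/2,60+v/2),z,o)
L=g(399.5,198.5); print('lock',L,'top cam .591 .199')
ring=g((319+481)/2,(112+280)/2);print('ring',ring)
for a,b,z in [((399,176),(401,222),.1),((399,199),(401,240),.1),((399,199),(403,267),.1)]:
    d=g(*b)-g(*a); print('yaw',np.arctan2(-d[0],d[1]),np.linalg.norm(d))
d=g(190,211,.1065)-g(268,208,.1065);print('bolt yaw',np.arctan2(d[1],d[0]))
d=g(207,0,.1)-g(262,480,.1);print('lid?',np.arctan2(d[0],-d[1]))
d=g(569,0)-g(563,465);print('front edge',np.arctan2(d[0],-d[1]))
print(o['time'],o['tcp_rot'])
E
```

```text
lock [0.58872639 0.1976569  0.1       ] top cam .591 .199
ring [0.58887067 0.19684608 0.1       ]
yaw 0.42319418922604757 0.01488784298294394
yaw 0.42819566716529384 0.013499644611326887
yaw 0.438458745700527 0.02265902689637263
bolt yaw 0.4144229157155774
lid? 0.42420925090952544
front edge 0.4356487750480351
5.6833 [ 1.79965365e+02 -1.57643318e-02 -6.83927357e+01]
```

Converted, -5.57 cm / 80 = -0.0696, 2.1 cm / 80 = 0.0263, 0.05 rad / 3.1416 = 0.0159.

Emit:
servo_tool --pt "0.0063 -0.0175 0 0.0064" --pt "0.015 -0.04 0 0.0159" --pt "0.0238 -0.0625 0 0.0159" --pt "0.0263 -0.0696 -0.0125 0.0159" --pt "0.0263 -0.0696 -0.0313 0.0159" --pt "0.0263 -0.0696 -0.04 0.0159" --pt "0.0263 -0.0696 -0.04 0.0159" --pt "0.0263 -0.0696 -0.04 0.0159"

```text
time: 6.35
ee_pos: [0.5892, 0.1991, 0.155]
tcp_rot: [179.9, 0.0, -65.5]
wrist_force: [0.1, -0.2, -0.4]
opening: 0.0072
grasp_force: 49.5
```

```bash
python3 - <<'E'
from h import *
o=get_obs();print(o['time'],o['q'],o['tcp_rot'],o['ee_pos'],o['wrist_force'],o['torque'])
im=camera('side')[:,:,::-1].copy()
u,v=map(int,proj('side',o['ee_pos']));print(u,v)
w=camera('wrist')[:,:,::-1]
cv2.imwrite('pics/c5.png',np.hstack([cv2.resize(im[v-30:v+70,u-50:u+50],(400,400),interpolation=cv2.INTER_CUBIC),cv2.resize(w[200:350,240:390],(400,400),interpolation=cv2.INTER_CUBIC)]))
E
```

```text
6.35 [ 1.86668280e+01  1.41336798e+01  1.20123759e+01  8.79343342e+01
  3.05661592e-03 -9.58545877e+01] [ 1.79944964e+02  8.71598224e-03 -6.54785899e+01] [0.58922412 0.19907726 0.15495494] [ 0.08196282 -0.17624395 -0.44500301] [-0.02350668 -0.04693011 -0.01957618]
264 122
```

View pics/c5.png

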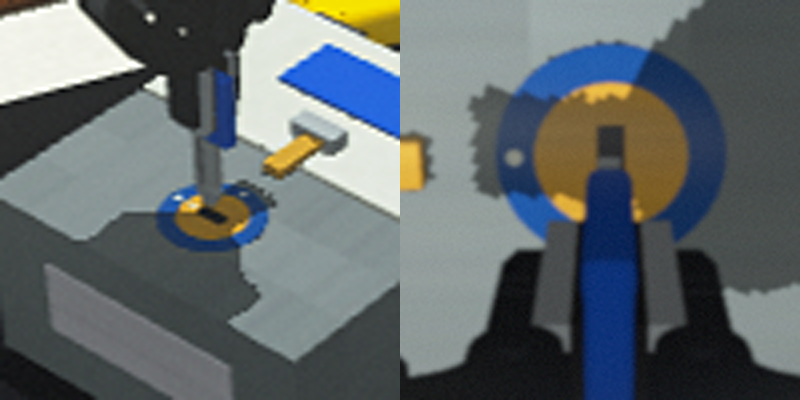

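Both views show the blade over the slot: the key's columns (587–634) are centred on the slot (598–624). I'll descend gently.

Converted, -1.7 cm / 80 = -0.0213, -0.08 cm / 80 = -0.001.

Emit:
servo_tool --pt "0.0004 -0.001 -0.005 0" --pt "0.0004 -0.001 -0.01 0" --pt "0.0004 -0.001 -0.0138 0" --pt "0.0004 -0.001 -0.0175 0" --pt "0.0004 -0.001 -0.0213 0" --pt "0.0004 -0.001 -0.0213 0" --pt "0.0004 -0.001 -0.0213 0"

```text
time: 7.03
ee_pos: [0.5898, 0.1985, 0.1381]
tcp_rot: [180.0, 0.0, -65.5]
wrist_force: [0.4, 0.2, -0.9]
opening: 0.0076
grasp_force: 49.5
```

Converted, -1.1 cm / 80 = -0.0138, -1 cm / 80 = -0.0125.

Emit:
servo_tool --pt "0 0 -0.0038 0" --pt "0 0 -0.0075 0" --pt "0 0 -0.01 0" --pt "0 0 -0.0125 0" --pt "0 0 -0.0138 0" --pt "0 0 -0.0138 0" --pt "0 0 -0.0138 0"

```text
time: 7.62
ee_pos: [0.5901, 0.1986, 0.1275]
tcp_rot: [-180.0, -0.0, -65.5]
wrist_force: [0.7, 0.5, 1.2]
opening: 0.0076
grasp_force: 49.9
```

Converted, -0.15 cm / 80 = -0.0019, -0.1 cm / 80 = -0.0013.

Emit:
servo_tool --pt "0 0 -0.0013 0" --pt "0 0 -0.0019 0" --pt "0 0 -0.0019 0" --pt "0 0 -0.0019 0"

```text
time: 7.95
ee_pos: [0.5902, 0.1986, 0.1268]
tcp_rot: [-179.9, -0.0, -65.5]
wrist_force: [-1.0, 0.9, 6.9]
opening: 0.0071
grasp_force: 50.8
```

Converted, -0.2 cm / 80 = -0.0025, -0.1 cm / 80 = -0.0013, -0.31 rad / 3.1416 = -0.0987.

Emit:
servo_tool --pt "0 0 0 -0.0191" --pt "0 0 0 -0.0382" --pt "0 0 0 -0.0573" --pt "0 0 0 -0.0764" --pt "0 0 0 -0.0923" --pt "0 0 0 -0.0987" --pt "0 0 0 -0.0987" --pt "0 0 -0.0013 -0.0987" --pt "0 0 -0.0025 -0.0987" --pt "0 0 -0.0025 -0.0987"

```text
time: 8.78
ee_pos: [0.5897, 0.1984, 0.1234]
tcp_rot: [180.0, -0.0, -83.2]
wrist_force: [-2.4, -1.8, 3.1]
opening: 0.0073
grasp_force: 50.0
```

The first pin gave, and the tip is about 24 mm deep. I'll go down to the second.

Converted, -0.58 cm / 80 = -0.0073, -0.5 cm / 80 = -0.0063, 0.31 rad / 3.1416 = 0.0987.

Emit:
servo_tool --pt "0 0 -0.0013 0" --pt "0 0 -0.0025 0.0318" --pt "0 0 -0.0038 0.0637" --pt "0 0 -0.005 0.0955" --pt "0 0 -0.0063 0.0987" --pt "0 0 -0.0073 0.0987" --pt "0 0 -0.0073 0.0987" --pt "0 0 -0.0073 0.0987"

```text
time: 9.45
ee_pos: [0.5901, 0.1986, 0.1181]
tcp_rot: [-180.0, 0.0, -65.6]
wrist_force: [-2.0, -0.6, 4.5]
opening: 0.0073
grasp_force: 50.2
```

Converted, -0.25 cm / 80 = -0.0031, -0.15 cm / 80 = -0.0019, 0.31 rad / 3.1416 = 0.0987.

Emit:
servo_tool --pt "0 0 -0.0004 0.0191" --pt "0 0 -0.0004 0.0382" --pt "0 0 -0.0004 0.0573" --pt "0 0 -0.0004 0.0764" --pt "0 0 -0.0004 0.0923" --pt "0 0 -0.0004 0.0987" --pt "0 0 -0.0004 0.0987" --pt "0 0 -0.0019 0.0987" --pt "0 0 -0.0031 0.0987" --pt "0 0 -0.0031 0.0987"

```text
time: 10.28
ee_pos: [0.5899, 0.1984, 0.1151]
tcp_rot: [180.0, 0.0, -47.8]
wrist_force: [-1.8, -2.4, 3.6]
opening: 0.007
grasp_force: 50.1
```

The second pin has given too, at 32.5 mm. I'll straighten the key and push it home.

Converted, -0.85 cm / 80 = -0.0106, -0.78 cm / 80 = -0.0098, -0.31 rad / 3.1416 = -0.0987.

Emit:
servo_tool --pt "0 0 -0.0013 -0.0318" --pt "0 0 -0.0025 -0.0637" --pt "0 0 -0.0044 -0.0955" --pt "0 0 -0.0063 -0.0987" --pt "0 0 -0.0081 -0.0987" --pt "0 0 -0.0098 -0.0987" --pt "0 0 -0.0106 -0.0987" --pt "0 0 -0.0106 -0.0987" --pt "0 0 -0.0106 -0.0987"

```text
time: 11.03
ee_pos: [0.5902, 0.1986, 0.1076]
tcp_rot: [-179.9, -0.0, -65.4]
wrist_force: [-1.6, -0.7, 8.0]
opening: 0.0073
grasp_force: 50.7
```

Converted, -0.05 cm / 80 = -0.0006, -0.7 rad / 3.1416 = -0.2228.

Emit:
servo_tool --pt "0 0 -0.0006 0" --pt "0 0 -0.0006 0" --pt "0 0 -0.0006 0" --pt "0 0 -0.0006 -0.0318" --pt "0 0 -0.0006 -0.0637" --pt "0 0 -0.0006 -0.0955" --pt "0 0 -0.0006 -0.1273" --pt "0 0 -0.0006 -0.1592" --pt "0 0 -0.0006 -0.191" --pt "0 0 -0.0006 -0.2228"

```text
time: 11.87
ee_pos: [0.5901, 0.1984, 0.1075]
tcp_rot: [-179.9, 0.0, -105.8]
wrist_force: [-4.9, -2.1, 10.2]
opening: 0.0074
grasp_force: 51.2
```

Converted, -0.96 rad / 3.1416 = -0.3056.

Emit:
servo_tool --pt "0 0 0 -0.0318" --pt "0 0 0 -0.0637" --pt "0 0 0 -0.0955" --pt "0 0 0 -0.1273" --pt "0 0 0 -0.1592" --pt "0 0 0 -0.191" --pt "0 0 0 -0.2228" --pt "0 0 0 -0.2546" --pt "0 0 0 -0.2769" --pt "0 0 0 -0.296" --pt "0 0 0 -0.3056" --pt "0 0 0 -0.3056" --pt "0 0 0 -0.3056" --pt "0 0 0 -0.3056"

```text
time: 13.03
ee_pos: [0.5899, 0.1985, 0.1076]
tcp_rot: [-180.0, 0.0, -160.5]
wrist_force: [-4.6, -2.0, 10.5]
opening: 0.0072
grasp_force: 51.3
```

```bash
python3 - <<'E'
from h import *
o=get_obs();print(o['time'],o['q'],o['tcp_rot'],o['ee_pos'],o['wrist_force'],o['torque'])
im=camera('side')[:,:,::-1].copy();w=camera('wrist')[:,:,::-1]
cv2.imwrite('pics/c6.png',np.hstack([cv2.resize(im[90:190,215:315],(400,400),interpolation=cv2.INTER_CUBIC),cv2.resize(w[130:380,195:445],(400,400),interpolation=cv2.INTER_CUBIC)]))
E
```

```text
13.0333 [ 1.85990426e+01  1.41819891e+01  6.84635187e+00  8.26260558e+01
 -1.30547288e-03 -8.96946474e-01] [-1.79998095e+02  3.82817778e-02 -1.60504011e+02] [0.58987338 0.1984965  0.10755981] [-4.64293745 -2.02402173 10.51887883] [-0.56231884  1.19952515  0.12124289]
```

View pics/c6.png

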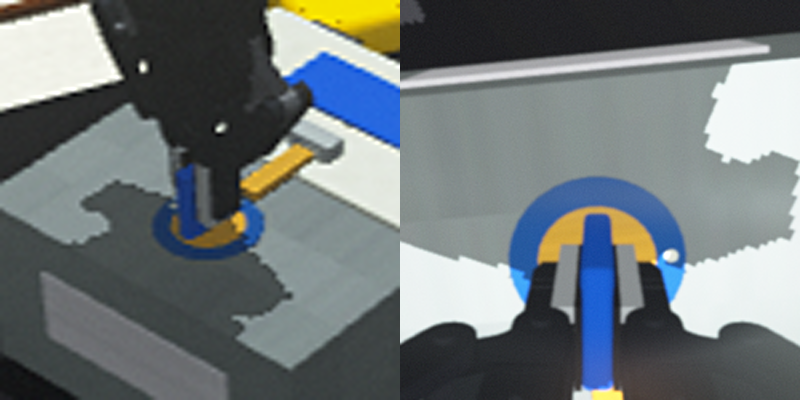

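The key is home and turned, the bolt is visibly drawn, and the torque of 0.12 N m matches the spring at a quarter turn. I'll add a slight nudge for margin, then hand it in.

Converted, -0.03 rad / 3.1416 = -0.0095.

Emit:
servo_tool --pt "0 0 0 -0.0095" --pt "0 0 0 -0.0095" --pt "0 0 0 -0.0095" --pt "0 0 0 -0.0095"

```text
time: 13.47
ee_pos: [0.5899, 0.1985, 0.1075]
tcp_rot: [180.0, 0.0, -162.2]
wrist_force: [-5.4, -3.2, 11.9]
opening: 0.007
grasp_force: 51.3
```

```bash
python3 - <<'E'
from h import *
o=get_obs();print(o['tcp_rot'],o['wrist_force'],o['torque'],o['grasp_force']);print(job_done())
E
```

```text
[ 1.79999559e+02  3.44639570e-02 -1.62217620e+02] [-5.38014838 -3.19604021 11.86204793] [-0.5591684   1.15366796  0.09475391] 51.321582198143005
the job is handed in; nothing more can be done
None
```

I handed the job in at 13.5 s, with the blue key seated fully in the lock, turned about a quarter clockwise and still gripped at 51 N, and the bolt visibly drawn; no verdict came back.

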